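# Fetch the heart piece from behind the other models and load the press plate

### The job

The pink heart piece at the back of the wooden stock tray is needed at the press, but the kidney and the femur head are in front of it: first stand both of them upright on the green mat, leaving the heart where it is. Then lay the heart flat in the middle of the white loading plate, lengthwise along the plate (either way round), and only after that put the kidney back upright in the middle of its tan seat and the femur head in the middle of its grey seat. Leave the amber jar and the tooth model where they stand.

Things in the scene. Friction and masses are not known exactly. Their poses are not given: they have to be found in the camera images.
- kidney: Loose tan kidney model on a round dark wooden foot (48 mm diameter, 12 mm high); 140 g, 96 mm tall. Origin: centre of the foot's underside, z up. The kidney is a bent round bar 40 mm thick along the model's x (grasp it there, closing along x, about 58 mm above the origin); along y it spans -26 to +28 mm, with small red and blue stubs on -y.
- femur: Grey femur head standing on a round black foot (48 mm diameter, 12 mm high); loose, 140 g, 92 mm tall, round about its z axis. Origin: centre of the foot's underside. The ball has an upright band 46 mm in diameter from 60 to 73 mm above the origin (grasp it there); the neck below is 25 mm in diameter.
- heart: Loose pink heart chamber piece, heart-shaped outline, flat underneath, 110 g, 28 mm tall plus 7 mm vessel stubs. Origin: at the underside, amid the body. 46 mm wide along x, with flat parallel sides from y = -25 to +25 mm (grasp there); along y from the point at -48 to the lobes at +36 mm. Starts with its x along the tray's x, 9 mm behind the feet of the two models, too tight for a finger.
- seat_tan: The kidney's seat: fixed tan disc 62 mm in diameter, 3 mm thick, on the floor of the stock tray. Origin: centre of its underside, so its top is 3 mm above the origin. The kidney starts on it, which leaves a tan ring in sight.
- seat_grey: The femur head's seat: fixed grey disc 62 mm in diameter, 3 mm thick, on the floor of the stock tray beside the tan seat, 66 mm from centre to centre along the tray's y. Origin: centre of its underside, so its top is 3 mm above the origin. The femur head starts on it, which leaves a grey ring in sight.
- bay: Fixed dark brown wooden stock tray, 156 mm (x) by 164 mm (y), floor 6 mm thick; 6 mm walls on both y sides (30 mm high) and at the back (+x, 40 mm high); open to the front (-x). Origin: centre of its underside. The seats lie at x = -38 mm, y = +33 and -33 mm (which is which varies); the heart starts at x = +18 mm, y about +5 mm, 31 mm from the back wall.
- mat: Fixed flat green mat, the side area, 210 mm along its x by 120 mm along its y, 4 mm thick. Origin: centre of its underside. There is room for the two models side by side along its x.
- nest: Fixed white loading plate of the press, lying on the table: 80 mm along its x, 118 mm along its y, 10 mm thick, with a pink heart outline on top. Origin: centre of its underside; the top is 10 mm above it.
- jar: Bystander: loose amber glass jar with black cap, 54 mm in diameter, 75 mm tall. Origin: centre of the underside. Not to be moved.
- tooth: Bystander: loose ivory model of a molar tooth on four roots, 42 x 42 x 54 mm. Origin: centre of the underside. Not to be moved. (The press, the clamp with the blue vertebra, bins and books stand fixed along the edges: beyond x = 0.82 m or more than 0.52 m to either side.)

How it is judged:
On the way, in this order (a step that is already met when the one before it is completed fails the run):
1. kidney and femur head both stand released on the green mat, the heart still in its place (within 30 mm) (x of kidney in the frame of mat between -0.1 and 0.1 m and y of kidney in the frame of mat between -0.055 and 0.055 m and z of kidney in the frame of mat between 0 and 0.012 m and angle between each of kidney, femur's own z axis and vertical below 0.15 rad and linear speed of each of kidney, femur below 0.03 m/s and angular speed of each of kidney, femur below 0.3 rad/s and contact force between each of kidney, femur and the fingers below 0.1 N and x of femur in the frame of mat between -0.1 and 0.1 m and y of femur in the frame of mat between -0.055 and 0.055 m and z of femur in the frame of mat between 0 and 0.012 m and distance of heart from where it was at the start of the episode below 0.03 m), for 0.2 s.
2. the heart lies released on the loading plate, centred and lengthwise, while kidney and femur head stand on the mat (x of kidney in the frame of mat between -0.1 and 0.1 m and y of kidney in the frame of mat between -0.055 and 0.055 m and z of kidney in the frame of mat between 0 and 0.012 m and angle between each of kidney, femur, heart's own z axis and vertical below 0.15 rad and linear speed of each of kidney, femur, heart below 0.03 m/s and angular speed of each of kidney, femur, heart below 0.3 rad/s and contact force between each of kidney, femur, heart and the fingers below 0.1 N and x of femur in the frame of mat between -0.1 and 0.1 m and y of femur in the frame of mat between -0.055 and 0.055 m and z of femur in the frame of mat between 0 and 0.012 m and horizontal distance between heart and nest below 0.012 m and angle between the y axis of heart and the y axis of nest, either way round below 0.2 rad and z of heart in the frame of nest between 0.004 and 0.016 m), for 0.2 s.
At the end, for the whole second after the job is handed in: Heart flat on the loading plate, within 12 mm of its centre and 0.2 rad of its length (either way round); kidney upright within 12 mm of the tan seat's centre and femur head within 12 mm of the grey seat's centre; all three released and at rest (horizontal distance between heart and nest below 0.012 m and angle between the y axis of heart and the y axis of nest, either way round below 0.2 rad and z of heart in the frame of nest between 0.004 and 0.016 m and angle between each of heart, kidney, femur's own z axis and vertical below 0.15 rad and linear speed of each of heart, kidney, femur below 0.03 m/s and angular speed of each of heart, kidney, femur below 0.3 rad/s and contact force between each of heart, kidney, femur and the fingers below 0.1 N and horizontal distance between kidney and seat_tan below 0.012 m and z of kidney in the frame of seat_tan between -0.003 and 0.009 m and horizontal distance between femur and seat_grey below 0.012 m and z of femur in the frame of seat_grey between -0.003 and 0.009 m); the robot touches nothing.
It fails at once if the amber jar or the tooth model is moved by more than 30 mm (distance of any of jar, tooth from where it was at the start of the episode above 0.03 m).
It also fails if it takes over 128 s, if anything falls off the work surface, if the arm or the gripper's body presses on something with over 40 N, if the wrist force passes 120 N, or if a joint passes its speed limit or range.

### The arm

A 6-joint arm with a two-finger parallel gripper is mounted at the origin on the work surface. World frame = base frame: x ahead of the robot, y to its left, z up, the work surface at z = 0. Lengths are in m, angles in rad, forces in N, time in s.
With the tool pointing down it reaches from about 0.275 to 0.85 m from the base axis. Payload 5.2 kg.
Tool frame: the origin (TCP) lies at the very end of the fingers, on their centre line; the grasp point (between the pads) lies r.grip_depth behind it (r.grip_depth is the distance from the TCP to the grasp point, in m); z points along the fingers, x is the direction in which the jaws open and shut, and the axes are right-handed (so a half turn about z gives the same grasp; the last joint's range is limited). The gripper opens to 85 mm and grips with 20 to 120 N. Pads are 22 mm wide; open, the fingers measure 114 mm over their backs; the gripper's body (76 mm by 85 mm) begins 54 mm behind the grasp point. The pads swing forward as they close: fully open they stand 13 mm farther back than shut.
Start: joints at [-1.474, 0.259, 1.535, -0, 1.348, -0.203], TCP at [0.162, -0.525, 0.231] pointing down, gripper open.
Joint ranges: [-3.14, 3.14], [-0.91, 2.08], [0.19, 2.58], [-1.22, 4.36], [0.22, 2.71], [-3.12, 3.12]. Speed limits (rad/s): [2.57, 2.57, 3.14, 3.14, 3.14, 3.14].

### API

Orientations are given as a unit quaternion [x, y, z, w].
In Python, from station import status, viewer, close_job, r gives the robot as it stands. The module is installed in compiled form; this text tells all that it offers.
- The arm moves only by the tool apply_moves, never from a script. Its argument "plan" is a list of rows, each a list of 2 entries, a list of its own where there are three numbers: the shift along the tool's x, y, z in mm, then the turn about the tool's z in degrees. A call has 1 to 10 rows; each row shifts and turns the commanded pose from where the row before left it, along the tool's axes as they then stand; what a row does not reach is not made up. A row lasts 1/12 s, in which the tool goes at most 41.7 mm and 7.16 degrees, less where a joint would pass 70% of its speed; a pose out of reach is approached as far as the arm can. A call is refused whole if a number of a shift passes 41.7 or a number of a turn 7.16, either way. A call with a gripper value outside its range is refused whole. "grip" is the opening, from 0 (shut) to 1 (fully open), set as the call begins (left out, the last holds). The fingers move at their own pace and stop on an object; the grip force is fixed at half the most. Time passes only in rows, so rows that do not move let the fingers close. It gives the time, the measured TCP pose, the force and the opening at its end, in the units of the state.
- status.read_state(): the state, without advancing time (a new reading comes with each control period).
- viewer.camera(name): name is "scene" or "top" or "wrist"; returns a dict with "img" (480x640x3 uint8, red, green, blue), "mtx" (3x3 intrinsics, pixels), "xyz" and "rotation" of the camera in the world. Camera axes: x right, y down, z forward; pixel columns grow to the right and rows downward; lengths in m; the calibration is good to about 2 mm. A picture is of the moment at which its call begins. There is no depth.
- close_job(): hands the job in, once; it reports no verdict.
The state is a dict: "time_s": time; "q": joint angles; "dq": joint speeds; "joint_efforts": joint torques, N m; "ee_pos": TCP position; "ee_rot": TCP orientation; "force": force on the tool from outside, world axes, zero at the start; "wrist_torque": the same for the moment, N m; "gripper_width": opening from 0.0 (shut) to 1.0 (fully open).
Only numpy, scipy, OpenCV 4.12 (cv2) and the standard library are available. Lean on these libraries where they do the work, as an engineer would, in place of code of your own. Each camera call takes 0.05 s, during which the arm holds its last target. There are 200 camera calls.

## Working session

There is one attempt and no reset: what is moved stays moved. The work goes in short steps, Python scripts to look and compute and a tool call to move; the robot and the scene stay as the last step left them, time stands still between calls to the robot, and variables do not carry over. Pictures are saved under pics/ and viewed, about 12 in all and at most 16, crops included, and the job is handed in when it is done.

Besides the shell and the picture viewer there is one more tool, called after "Request:" in YAML: its name, and indented under it one key for each argument. apply_moves: Moves the arm, as the interface text tells. Its arguments: {"type":"object","properties":{"plan":{"type":"array"},"grip":{"type":"number"}},"required":["plan"]}

```bash
mkdir -p pics; python3 - <<'E'
from station import status, viewer, r
import cv2,numpy as np
s=status.read_state();print(s,r.grip_depth)
for n in ("top","scene"):
    c=viewer.camera(n);cv2.imwrite(f"pics/{n}0.png",c["img"][:,:,::-1]);np.savez(f"pics/{n}0.npz",**c)
    print(n,c["mtx"],c["xyz"],c["rotation"])
E
```

```text
{'time_s': 0.0, 'q': array([-1.47378089e+00,  2.59387328e-01,  1.53607277e+00,  2.27567684e-07,
        1.34797326e+00, -2.02773343e-01]), 'dq': array([-0.0005892 ,  0.00097771, -0.00032904, -0.00144967, -0.00057159,
        0.00053383]), 'joint_efforts': array([ 1.20205605e-03, -4.46021104e+01, -2.90567493e+01, -3.67923340e-04,
        1.18723721e-02,  1.26967944e-05]), 'ee_pos': array([ 0.16241099, -0.52493765,  0.23045496]), 'ee_rot': array([ 8.04772410e-01, -5.93582783e-01, -6.15397735e-04, -6.84348195e-04]), 'force': array([ 0.34317809, -0.54054692,  0.34991521]), 'wrist_torque': array([ 0.03674073, -0.01608713,  0.00524848]), 'gripper_width': 0.9996754886359621} 0.0187
top [[589.13903988   0.         320.84458239]
 [  0.         589.13903988 241.02836207]
 [  0.           0.           1.        ]] [ 0.50650111 -0.02733101  1.18535763] [ 0.71560549 -0.69808424  0.01543809 -0.01867759]
scene [[569.51755961   0.         308.97806717]
 [  0.         569.51755961 240.49975626]
 [  0.           0.           1.        ]] [ 1.17957288 -0.61013103  0.75421347] [ 0.83516696  0.34357797 -0.15999483 -0.3985624 ]
```

View pics/top0.png

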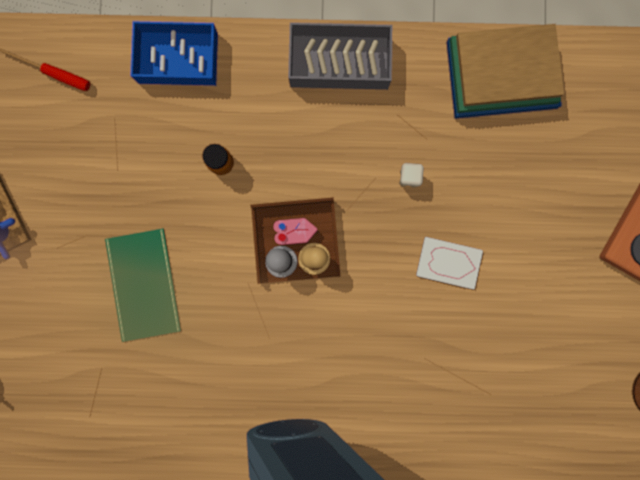

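View pics/scene0.png

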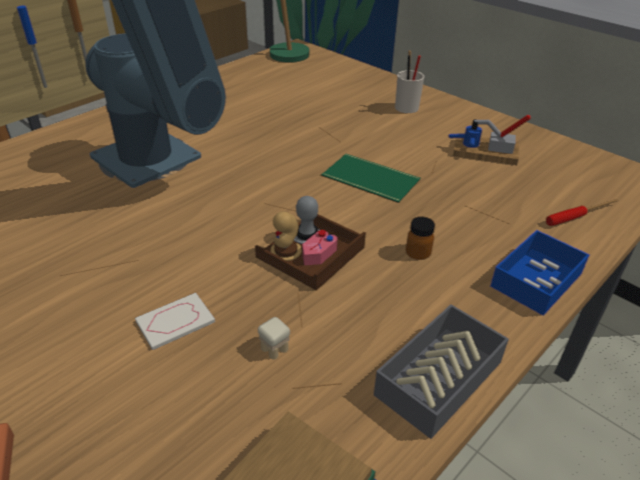

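Top view: mat at px (143,285), tray (297,240), with femur (281,262), kidney (314,258) and heart (295,231, point to the right); plate (450,263), jar (217,158), tooth (412,175). Next I measure these and look at the tray enlarged.

```bash
cat > h.py <<'E'
import numpy as np,cv2
from scipy.spatial.transform import Rotation as R
from station import status, viewer
def snap(n,tag):
    c=viewer.camera(n);cv2.imwrite(f"pics/{n}{tag}.png",c["img"][:,:,::-1]);np.savez(f"pics/{n}{tag}.npz",**c);return c
def ray(c,uv,z):
    uv=np.atleast_2d(uv).astype(float);d=np.c_[uv,np.ones(len(uv))]@np.linalg.inv(c["mtx"]).T
    d=d@R.from_quat(c["rotation"]).as_matrix().T;o=c["xyz"]
    return o+d*((z-o[2])/d[:,2])[:,None]
def proj(c,p):
    q=(np.atleast_2d(p)-c["xyz"])@R.from_quat(c["rotation"]).as_matrix()@c["mtx"].T
    return q[:,:2]/q[:,2:]
def blob(m,box=None):
    m=m.astype(np.uint8)
    if box: k=np.zeros_like(m);k[box[1]:box[3],box[0]:box[2]]=1;m=m*k
    cs,_=cv2.findContours(m,cv2.RETR_EXTERNAL,cv2.CHAIN_APPROX_NONE)
    return max(cs,key=cv2.contourArea)
def hsv(c): return cv2.cvtColor(c["img"],cv2.COLOR_RGB2HSV)
def tool():  # yaw of tool x, pos
    s=status.read_state();m=R.from_quat(s["ee_rot"]).as_matrix()
    return s["ee_pos"],m
def go(p,yaw=None):
    """shift in tool axes (mm) to world TCP p and turn (deg) about tool z to bring tool x to yaw (mod 180)"""
    e,m=tool();d=m.T@(np.array(p)-e)*1000
    t=0
    if yaw is not None:
        cur=np.degrees(np.arctan2(m[1,0],m[0,0]));t=-((yaw-cur+90)%180-90)
    return d.round(1),round(t,1)
E
python3 - <<'E'
from h import *
c=dict(np.load("pics/top0.npz"));h=hsv(c);H,S,V=h[...,0],h[...,1],h[...,2]
def rect(name,m,box,z):
    b=blob(m,box);w=ray(c,b[:,0],z)[:,:2].astype(np.float32);rr=cv2.minAreaRect(w);print(name,rr,cv2.boxPoints(rr).round(3).tolist())
rect("mat",(H>50)&(H<95)&(S>80),(90,210,200,360),.004)
rect("nest",(S<60)&(V>150),(400,225,500,300),.01)
rect("tooth",(S<70)&(V>140),(390,150,430,195),.05)
rect("jar",V<45,(195,135,240,180),.075)
rect("heart",((H>160)|(H<4))&(S>60)&(V>140),(260,210,330,250),.028)
rect("heart-pink",((H>160))&(S>60)&(S<170)&(V>140),(260,210,330,250),.028)
rect("tray",(V<110)&(S>90),(235,185,350,295),.03)
i=c["img"][190:295,240:350,::-1];t=cv2.resize(i,None,fx=5,fy=5,interpolation=3)
cv2.imwrite("pics/croptop.png",t)
c=dict(np.load("pics/scene0.npz"));cv2.imwrite("pics/cropscene.png",cv2.resize(c["img"][190:290,245:375,::-1],None,fx=5,fy=5,interpolation=3))
E
```

```text
mat ((0.5266963839530945, 0.3473988175392151), (0.08937105536460876, 0.10625199228525162), 10.100889205932617) [[0.4729999899864197, 0.3919999897480011], [0.492000013589859, 0.28700000047683716], [0.5799999833106995, 0.30300000309944153], [0.5609999895095825, 0.40799999237060547]]
nest ((0.5266403555870056, -0.2778547704219818), (0.11860153824090958, 0.08023824542760849), 78.19395446777344) [[0.4749999940395355, -0.328000009059906], [0.5540000200271606, -0.3440000116825104], [0.578000009059906, -0.2280000001192093], [0.5, -0.21199999749660492]]
tooth ((0.6966744661331177, -0.19374129176139832), (0.04135120287537575, 0.039965156465768814), 86.16107177734375) [[0.675000011920929, -0.21299999952316284], [0.7149999737739563, -0.2160000056028366], [0.7179999947547913, -0.17399999499320984], [0.6779999732971191, -0.1720000058412552]]
jar ((0.7169185280799866, 0.18367773294448853), (0.046139344573020935, 0.043049197643995285), 46.831199645996094) [[0.6850000023841858, 0.18199999630451202], [0.7170000076293945, 0.15199999511241913], [0.7480000257492065, 0.1860000044107437], [0.71700000762939
[... 197 characters left out ...]
0208, -0.014000000432133675], [0.6100000143051147, -0.008999999612569809], [0.6010000109672546, 0.07500000298023224]]
heart-pink ((0.5816948413848877, 0.02969321422278881), (0.047341544181108475, 0.08255331218242645), 6.616147041320801) [[0.5529999732971191, 0.06800000369548798], [0.5630000233650208, -0.014000000432133675], [0.6100000143051147, -0.008999999612569809], [0.6000000238418579, 0.0729999989271164]]
tray ((0.5627245903015137, 0.022166334092617035), (0.15678007900714874, 0.1766771376132965), 6.184017658233643) [[0.4749999940395355, 0.10199999809265137], [0.49399998784065247, -0.07400000095367432], [0.6499999761581421, -0.05700000002980232], [0.6309999823570251, 0.11800000071525574]]
```

View pics/croptop.png

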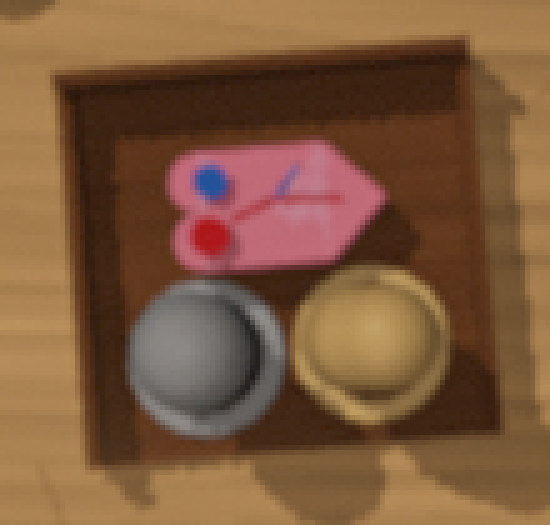

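View pics/cropscene.png

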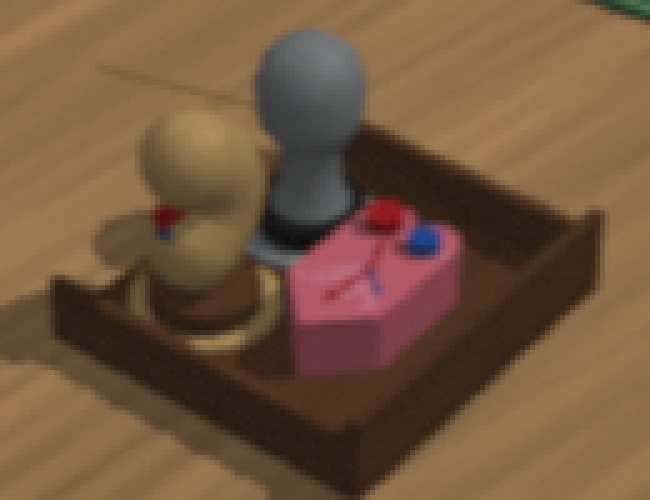

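Crops: stubs of the kidney show at scene px (278,234), pointing towards the robot side; ring circles are centred near top px (281.2,261.6) grey and (314.2,258.8) tan. The heart's lobes point to +y.

```bash
python3 - <<'E'
from h import *
c=dict(np.load("pics/top0.npz"));h=hsv(c);H,S,V=[h[...,k] for k in range(3)]
a=lambda v:np.degrees(np.arctan2(v[1],v[0])).round(1)
gs=ray(c,[281.2,261.6],.009)[0];ts=ray(c,[314.2,258.8],.009)[0]
print("seats grey",gs,"tan",ts,np.linalg.norm(gs-ts),"tray y dir",a((gs-ts)))
print("ball",ray(c,[278.6,259.8],.078))
b=blob((S<70)&(V>60)&(V<200),(255,235,299,285));print("greyblob",cv2.minEnclosingCircle(b))
b=blob((H>12)&(H<28)&(S>60)&(V>120),(296,240,332,278));print("tanblob",cv2.minEnclosingCircle(b))
for z in (.05,.055,.06,.065):
    p=ray(c,[313,255],.095)[0]
s=dict(np.load("pics/scene0.npz"))
for z in(.055,.067):
    p=ray(s,[[278.6,232.6],[277.6,236.4]],z)[:,:2];print(z,p,[a(q-ts[:2]) for q in p],[np.linalg.norm(q-ts[:2]) for q in p])
print("scene proj of kidney tan axis",proj(s,[[ts[0],ts[1],.009],[ts[0],ts[1],.067],[ts[0],ts[1],.105]]),"femur",proj(s,[[gs[0],gs[1],.009],[gs[0],gs[1],.078]]))
b=blob((H>50)&(H<95)&(S>80),(90,210,200,360));print(cv2.minAreaRect(b))
g=(H>45)&(H<95)&(S>60);print(g[210:360,90:200].sum())
E
python3 - <<'E'
import cv2;i=cv2.imread('pics/top0.png')[220:350,95:195];h=cv2.cvtColor(i,cv2.COLOR_BGR2HSV);print(h[10,48],h[60,48],h[100,48])
E
```

```text
seats grey [0.52018023 0.05686082 0.009     ] tan [ 0.52740066 -0.00885668  0.009     ] 0.0661129740310086 tray y dir 96.3
ball [[0.52263649 0.05690408 0.078     ]]
greyblob ((280.8740539550781, 261.156494140625), 15.980828285217285)
tanblob ((313.5, 258.0), 16.101341247558594)
0.055 [[ 0.52020037 -0.01920552]
 [ 0.52759423 -0.02880497]] [np.float64(-124.8), np.float64(-89.4)] [np.float64(0.012607248632668898), np.float64(0.019949221424307308)]
0.067 [[ 0.53151661 -0.02934707]
 [ 0.53878358 -0.03878177]] [np.float64(-78.6), np.float64(-69.2)] [np.float64(0.02089968830304207), np.float64(0.032016890372000104)]
scene proj of kidney tan axis [[285.35769456 249.6776084 ]
 [284.78166911 227.11654032]
 [284.38342642 211.51865276]] femur [[305.62506014 233.89330982]
 [305.72427128 207.23667883]]
((136.8615264892578, 254.50770568847656), (44.4069938659668, 52.883018493652344), 82.05652618408203)
3976
[ 16 137 162] [ 49  85 105] [ 45  87 103]
```

Request:
apply_moves:
  plan:
    - [[0, -40, -4], -4.3]
    - [[0, -40, -4], -4.3]
    - [[0, -40, -4], -4.3]
    - [[0, -40, -4], -4.3]
    - [[0, -40, -4], -4.3]
    - [[0, -40, -4], -4.3]
    - [[0, -40, -4], -4.3]
    - [[0, -40, -4], -4.3]
    - [[0, -40, -4], -4.3]
    - [[0, -40, -4], -4.3]
  grip: 1.0

```text
time_s: 0.93
ee_pos: [0.4776, -0.2913, 0.2709]
ee_rot: [0.967, -0.256, -0.0, -0.0]
force: [1.1, -0.8, -0.5]
gripper_width: 0.999
```

Request:
apply_moves:
  plan:
    - [[0, -40, -4], -4.3]
    - [[0, -40, -4], -4.3]
    - [[0, -40, -4], -4.3]
    - [[0, -40, -4], -4.3]
    - [[0, -40, -4], -4.3]
    - [[0, -40, -4], -4.3]
    - [[0, -40, -4], -4.3]
    - [[-10, -40, -4], -4.3]
    - [[0, 0, 0], 0]
    - [[0, 0, 0], 0]

```text
time_s: 1.77
ee_pos: [0.5464, 0.0143, 0.3034]
ee_rot: [0.999, 0.042, -0.0, -0.0]
force: [-0.2, 0.4, -0.1]
gripper_width: 1.002
```

```bash
python3 - <<'E'
from h import *
c=snap("wrist","1");print(c["xyz"],R.from_quat(c["rotation"]).as_matrix()[:,2],c["mtx"][0],tool()[0])
E
```

```text
[0.53994228 0.097683   0.446084  ] [ 0.02544536 -0.32294447 -0.94607579] [363.73831603   0.         319.48621088] [0.54660841 0.01272281 0.3031838 ]
```

View pics/wrist1.png

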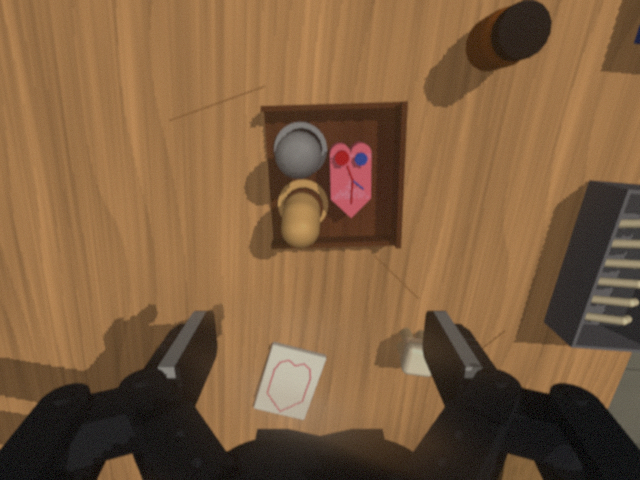

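The wrist view shows the grey ring at (301,148), the tan ring at (302,203) and the heart at (350,178), with the kidney hiding its stubs. The femur goes first, so I cross-check its position from this view.

```bash
python3 - <<'E'
from h import *
c=dict(np.load("pics/wrist1.npz"));h=hsv(c);H,S,V=[h[...,k] for k in range(3)]
b=blob((S<60)&(V>50),(272,115,330,182));print(cv2.boundingRect(b),cv2.minEnclosingCircle(b))
print("ball",ray(c,[300,155],.078),"ring",ray(c,[301,148],.009))
b=blob(((H>160)|(H<4))&(S>60)&(V>110),(322,130,380,225));print("heart",cv2.minAreaRect(ray(c,b[:,0],.03)[:,:2].astype(np.float32)))
t=dict(np.load("pics/top0.npz"));h=hsv(t);H,S,V=[h[...,k] for k in range(3)]
b=blob((H>38)&(H<95)&(S>50),(90,210,200,360));rr=cv2.minAreaRect(ray(t,b[:,0],.004)[:,:2].astype(np.float32));print("mat",rr,cv2.boxPoints(rr))
print(go([.522,.057,.2],6.3))
cv2.imwrite("pics/cw1.png",cv2.resize(c["img"][100:260,250:420,::-1],None,fx=4,fy=4,interpolation=3)[:600])
E
```

```text
(274, 122, 53, 56) ((299.68316650390625, 149.43087768554688), 28.148908615112305)
ball [[0.52323734 0.05819212 0.078     ]] ring [[0.5207406  0.05889238 0.009     ]]
heart ((0.5804727673530579, 0.029210224747657776), (0.047685250639915466, 0.08656446635723114), 6.80808162689209)
mat ((0.4683864712715149, 0.33388274908065796), (0.20751681923866272, 0.11914528161287308), 11.750540733337402) [[0.35467046 0.37107646]
 [0.3789345  0.25442803]
 [0.5821025  0.29668903]
 [0.55783844 0.41333747]]
(array([-20.9, -46.2, 103.2]), np.float64(-1.6))
```

View pics/cw1.png

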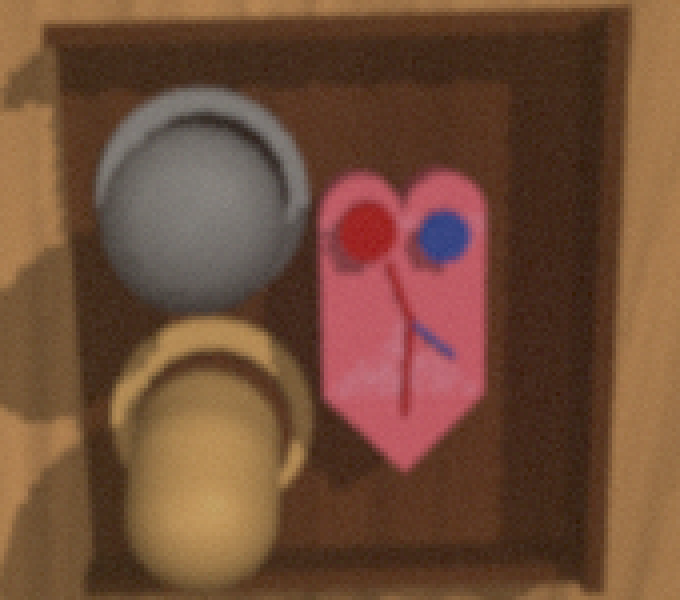

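Request:
apply_moves:
  plan:
    - [[0, 0, 0], -1.5]
    - [[-10, -23, 20], 0]
    - [[-10.5, -23, 30], 0]
    - [[0, 0, 40], 0]
    - [[0, 0, 40], 0]
    - [[0, 0, 40], 0]
    - [[0, 0, 20], 0]
    - [[0, 0, 0], 0]
    - [[0, 0, 0], 0]

```text
time_s: 2.57
ee_pos: [0.5211, 0.0542, 0.1124]
ee_rot: [0.999, 0.052, -0.002, -0.0]
force: [1.2, -1.6, 2.1]
gripper_width: 0.999
```

```bash
python3 - <<'E'
from h import *
print(go([.522,.0575,.055],6.3))
E
```

```text
(array([ 1.4, -3.2, 57.4]), np.float64(-0.4))
```

Request:
apply_moves:
  plan:
    - [[1.4, -3.2, 0], -0.4]
    - [[0, 0, 15], 0]
    - [[0, 0, 15], 0]
    - [[0, 0, 15], 0]
    - [[0, 0, 12.4], 0]
    - [[0, 0, 0], 0]
    - [[0, 0, 0], 0]

```text
time_s: 3.15
ee_pos: [0.5239, 0.0586, 0.0574]
ee_rot: [0.998, 0.056, 0.001, 0.0]
force: [0.2, -0.1, 0.7]
gripper_width: 1.001
```

Request:
apply_moves:
  plan:
    - [[0, 0, 0], 0]
    - [[0, 0, 0], 0]
    - [[0, 0, 0], 0]
    - [[0, 0, 0], 0]
    - [[0, 0, 0], 0]
    - [[0, 0, 0], 0]
    - [[0, 0, 0], 0]
    - [[0, 0, 0], 0]
  grip: 0.0

```text
time_s: 3.82
ee_pos: [0.5233, 0.0587, 0.0574]
ee_rot: [0.998, 0.057, 0.001, 0.0]
force: [-1.5, 0.2, 7.0]
gripper_width: 0.519
```

```bash
python3 - <<'E'
from h import *
print(tool()[0],status.read_state()["force"]);c=snap("wrist","2")
E
```

```text
[0.5233487  0.05871781 0.05735718] [-1.48706409  0.19993539  7.03417712]
```

View pics/wrist2.png

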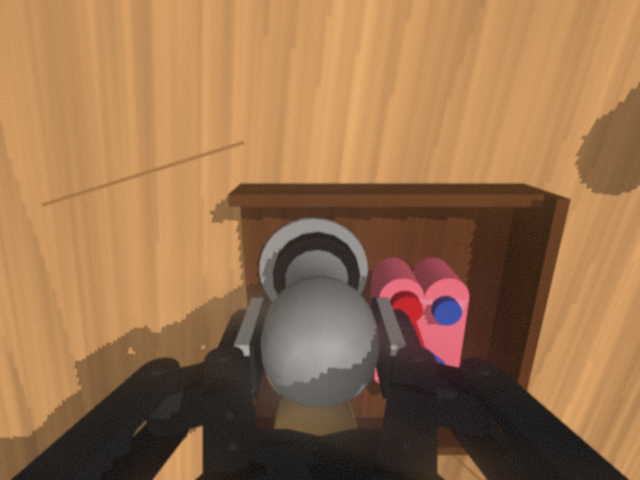

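The femur's ball (320,340) sits between the pads, with the opening at 44 mm. I lift it and carry it to the mat.

Request:
apply_moves:
  plan:
    - [[0, 0, -15], 0]
    - [[0, 0, -30], 0]
    - [[0, 0, -30], 0]
    - [[0, 0, -25], 0]
    - [[0, 0, 0], 0]
    - [[0, 0, 0], 0]

```text
time_s: 4.37
ee_pos: [0.5237, 0.0588, 0.1576]
ee_rot: [0.998, 0.057, 0.002, 0.0]
force: [-0.3, 0.2, -1.0]
gripper_width: 0.513
```

```bash
python3 - <<'E'
from h import *
print(status.read_state()["gripper_width"],go([.516,.344,.0537]))
E
```

```text
0.5128809518431323 (array([  24.1, -284.3,  103.8]), 0)
```

Request:
apply_moves:
  plan:
    - [[2, -20, 0], 0]
    - [[3, -35, 0], 0]
    - [[3, -35, 0], 0]
    - [[3, -35, 0], 0]
    - [[3, -35, 0], 0]
    - [[3, -35, 0], 0]
    - [[3, -35, 0], 0]
    - [[3, -34, 0], 0]
    - [[1, -20, 0], 0]
    - [[0, 0, 0], 0]

```text
time_s: 5.2
ee_pos: [0.5125, 0.3476, 0.1536]
ee_rot: [0.998, 0.058, -0.002, -0.0]
force: [-0.4, 0.1, -0.8]
gripper_width: 0.519
```

Request:
apply_moves:
  plan:
    - [[0, 0, 25], 0]
    - [[0, 0, 25], 0]
    - [[0, 0, 25], 0]
    - [[0, 0, 15], 0]
    - [[0, 0, 6], 0]
    - [[0, 0, 0], 0]
    - [[0, 0, 0], 0]

```text
time_s: 5.78
ee_pos: [0.5144, 0.3432, 0.0596]
ee_rot: [0.998, 0.056, -0.0, 0.0]
force: [0.4, 0.4, -1.3]
gripper_width: 0.514
```

```bash
python3 - <<'E'
from h import *
print(status.read_state()["gripper_width"],go([.516,.344,.0530]),R.from_matrix(tool()[1]).as_rotvec());snap("scene","3");c=dict(np.load("pics/scene3.npz"));u,v=proj(c,[.516,.344,.04])[0].astype(int);print(u,v)
cv2.imwrite("pics/cs3.png",cv2.resize(c["img"][v-70:v+50,u-80:u+80,::-1],None,fx=4,fy=4))
E
```

```text
0.513639508402836 (array([ 1.7, -0.6,  6.6]), 0) [ 3.13613489e+00  1.76853138e-01 -1.53687261e-03]
390 169
```

View pics/cs3.png

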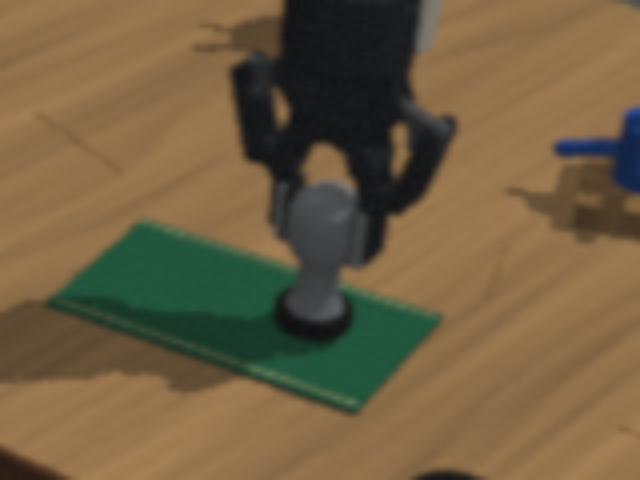

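The femur hangs upright above the far part of the mat, foot at crop px (315,315). I lower it gently and release.

Request:
apply_moves:
  plan:
    - [[0, 0, 2], 0]
    - [[0, 0, 2], 0]
    - [[0, 0, 1.5], 0]
    - [[0, 0, 0], 0]
    - [[0, 0, 0], 0]

```text
time_s: 6.25
ee_pos: [0.5145, 0.3438, 0.0546]
ee_rot: [0.998, 0.057, 0.0, -0.0]
force: [-0.5, -0.1, -1.2]
gripper_width: 0.515
```

Request:
apply_moves:
  plan:
    - [[0, 0, 1], 0]
    - [[0, 0, 1], 0]
    - [[0, 0, 0.5], 0]
    - [[0, 0, 0], 0]
    - [[0, 0, 0], 0]

```text
time_s: 6.67
ee_pos: [0.5146, 0.3439, 0.0525]
ee_rot: [0.998, 0.057, 0.0, -0.0]
force: [-1.6, -0.6, 4.7]
gripper_width: 0.516
```

Request:
apply_moves:
  plan:
    - [[0, 0, 0], 0]
    - [[0, 0, 0], 0]
    - [[0, 0, 0], 0]
    - [[0, 0, 0], 0]
    - [[0, 0, 0], 0]
    - [[0, 0, -10], 0]
    - [[0, 0, -30], 0]
    - [[0, 0, -40], 0]
    - [[0, 0, -40], 0]
    - [[0, 0, -40], 0]
  grip: 1.0

```text
time_s: 7.5
ee_pos: [0.5141, 0.3436, 0.2143]
ee_rot: [0.998, 0.057, -0.0, 0.0]
force: [1.2, -0.2, -0.0]
gripper_width: 1.004
```

```bash
python3 - <<'E'
from h import *
c=snap("top","4");h=hsv(c);H,S,V=[h[...,k] for k in range(3)]
print(proj(c,[.5146,.3439,.078]),go([.40,.01,.27]))
E
```

```text
[[126.03515041 260.28508036]] (array([-154.4,  319.7,  -49.4]), 0)
```

Request:
apply_moves:
  plan:
    - [[-13, 32, -5], 0]
    - [[-13, 32, -5], 0]
    - [[-13, 32, -5], 0]
    - [[-13, 32, -5], 0]
    - [[-13, 32, -5], 0]
    - [[-13, 32, -5], 0]
    - [[-13, 32, -5], 0]
    - [[-13, 32, -5], 0]
    - [[-13, 32, -5], 0]
    - [[-13, 32, -5], -7]

```text
time_s: 8.38
ee_pos: [0.4217, 0.0131, 0.2624]
ee_rot: [0.994, 0.111, 0.001, 0.0]
force: [0.7, -0.2, -0.1]
gripper_width: 1.0
```

Request:
apply_moves:
  plan:
    - [[0, 0, 0], -7.1]
    - [[0, 0, 0], -7.1]
    - [[0, 0, 0], -7.1]
    - [[0, 0, 0], -7.1]
    - [[0, 0, 0], -7.1]
    - [[0, 0, 0], -7.1]
    - [[0, 0, 0], -7.1]
    - [[0, 0, 0], -7.1]
    - [[0, 0, 0], -7.1]
    - [[0, 0, 0], -7.1]

```text
time_s: 9.22
ee_pos: [0.4225, 0.0146, 0.2619]
ee_rot: [0.743, 0.67, 0.0, 0.0]
force: [-0.4, 1.2, -0.3]
gripper_width: 0.999
```

Request:
apply_moves:
  plan:
    - [[0, 0, 0], -7.1]
    - [[0, 0, 0], 0]
    - [[0, 0, 0], 0]

```text
time_s: 9.47
ee_pos: [0.4225, 0.0146, 0.2618]
ee_rot: [0.703, 0.711, 0.0, 0.0]
force: [-1.0, 0.4, -0.3]
gripper_width: 1.001
```

```bash
python3 - <<'E'
from h import *
c=snap("wrist","5");print(c["xyz"],R.from_quat(c["rotation"]).as_matrix(),tool(),proj(c,[.527,-.009,.067]))
E
```

```text
[0.33959107 0.0140799  0.40437879] [[-1.00918491e-02  9.46450504e-01  3.22691181e-01]
 [ 9.99948836e-01  9.77564390e-03  2.60053479e-03]
 [-6.93236619e-04  3.22700915e-01 -9.46500734e-01]] (array([0.42253219, 0.0146537 , 0.2617342 ]), array([[-1.02472805e-02,  9.99947292e-01,  6.38045671e-04],
       [ 9.99947483e-01,  1.02473776e-02, -1.49196951e-04],
       [-1.55727382e-04,  6.36483300e-04, -9.99999785e-01]])) [[295.7926913  304.46876346]]
```

View pics/wrist5.png

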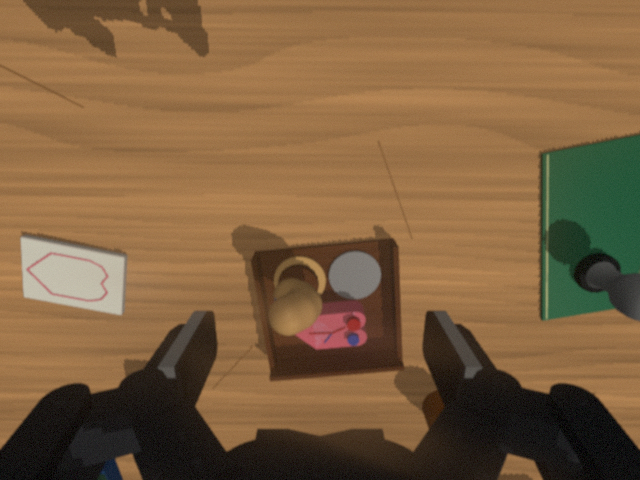

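The whole grey seat is now visible at (355,275). The kidney is at (297,300) and the femur stands on the mat. I enlarge the kidney.

```bash
python3 - <<'E'
from h import *
c=dict(np.load("pics/wrist5.npz"));h=hsv(c);H,S,V=[h[...,k] for k in range(3)]
b=blob((S<80)&(V>60),(328,250,384,301));e=cv2.fitEllipse(b);print(e,"grey seat",ray(c,e[0],.009))
d=((H<6)|(H>170)|((H>100)&(H<135)))&(S>110);ys,xs=np.nonzero(d[240:345,262:318]);print(list(zip(xs+262,ys+240,H[ys+240,xs+262]))[:40])
cv2.imwrite("pics/cw5.png",cv2.resize(c["img"][235:355,245:395,::-1],None,fx=5,fy=5,interpolation=3))
E
```

```text
((354.4161071777344, 274.6237487792969), (47.98541259765625, 52.65606689453125), 83.640380859375) grey seat [[0.51857797 0.0571086  0.009     ]]
[(np.int64(317), np.int64(318), np.uint8(5)), (np.int64(317), np.int64(319), np.uint8(0)), (np.int64(316), np.int64(320), np.uint8(2)), (np.int64(317), np.int64(320), np.uint8(179)), (np.int64(315), np.int64(321), np.uint8(5)), (np.int64(316), np.int64(321), np.uint8(0)), (np.int64(317), np.int64(321), np.uint8(178)), (np.int64(314), np.int64(322), np.uint8(5)), (np.int64(315), np.int64(322), np.uint8(2)), (np.int64(317), np.int64(322), np.uint8(178)), (np.int64(315), np.int64(323), np.uint8(178)), (np.int64(316), np.int64(323), np.uint8(176)), (np.int64(317), np.int64(323), np.uint8(177)), (np.int64(313), np.int64(324), np.uint8(2)), (np.int64(317), np.int64(324), np.uint8(177)), (np.int64(312), np.int64(325), np.uint8(3)), (np.int64(313), np.int64(325), np.uint8(178)), (np.int64(310), np.int64(326), np.uint8(5)), (np.int64(311), np.int64(326), np.uint8(2)), (np.int64(312), np.int64(326), np.uint8(0)), (np.int64(310), np.int64(327), np.uint
[... 185 characters left out ...]
)), (np.int64(309), np.int64(328), np.uint8(1)), (np.int64(310), np.int64(328), np.uint8(179)), (np.int64(311), np.int64(328), np.uint8(179)), (np.int64(312), np.int64(328), np.uint8(179)), (np.int64(313), np.int64(328), np.uint8(179)), (np.int64(314), np.int64(328), np.uint8(177)), (np.int64(316), np.int64(328), np.uint8(177)), (np.int64(317), np.int64(328), np.uint8(177)), (np.int64(305), np.int64(329), np.uint8(4)), (np.int64(306), np.int64(329), np.uint8(1)), (np.int64(307), np.int64(329), np.uint8(1)), (np.int64(308), np.int64(329), np.uint8(179)), (np.int64(309), np.int64(329), np.uint8(179)), (np.int64(310), np.int64(329), np.uint8(178)), (np.int64(311), np.int64(329), np.uint8(179))]
```

View pics/cw5.png

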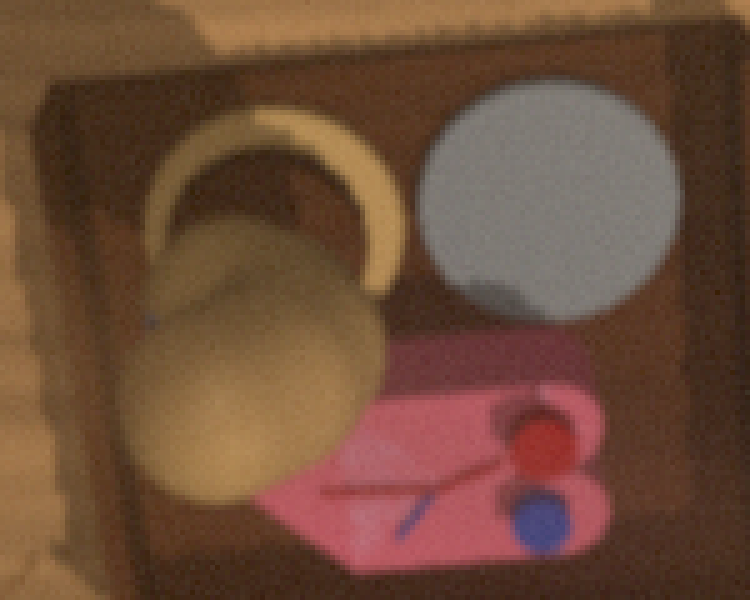

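```bash
python3 - <<'E'
from h import *
w=dict(np.load("pics/wrist5.npz"));s=dict(np.load("pics/scene0.npz"));t=dict(np.load("pics/top0.npz"));w1=dict(np.load("pics/wrist1.npz"))
def line(c,uv): a=ray(c,uv,0)[0]; return c["xyz"],(a-c["xyz"])/np.linalg.norm(a-c["xyz"])
def tri(*L):
    A=sum(np.eye(3)-np.outer(d,d) for o,d in L);b=sum((np.eye(3)-np.outer(d,d))@o for o,d in L);return np.linalg.solve(A,b)
blue=tri(line(w,[275,299.4]),line(s,[277.6,236.4]));print("blue",blue)
print("upper lobe wrist5",ray(w,[290,314.6],.085),"top",ray(t,[314,255],.085))
print("wrist1 upper",ray(w1,[250+203/4,100+510/4],.085))
print("right bulge",ray(w,[322,305],[.06][0]))
print("tan seat w5",ray(w,[245+276/5,235+232/5],.009))
h=hsv(w);H,S,V=[h[...,k] for k in range(3)]
# kidney silhouette, widths along image direction at mid
E
```

```text
blue [ 0.52805428 -0.0309337   0.05601624]
upper lobe wrist5 [[ 0.52844861 -0.01367655  0.085     ]] top [[ 0.53313474 -0.00949635  0.085     ]]
wrist1 upper [[ 0.52921278 -0.0145572   0.085     ]]
right bulge [[0.53123324 0.01845555 0.06      ]]
tan seat w5 [[ 0.52810643 -0.00735763  0.009     ]]
```

The stubs triangulate to about (0.528, -0.031, 0.056), so the kidney's -y points along world -y. It needs jaws along world x, so I turn back and go over it.

Request:
apply_moves:
  plan:
    - [[-6, 35, 0], 0]
    - [[-6, 35, 0], 0]
    - [[-6, 35, 0], 0]
    - [[0, 0, 0], 7.1]
    - [[0, 0, 0], 7.1]
    - [[0, 0, 0], 7.1]
    - [[0, 0, 0], 7.1]
    - [[0, 0, 0], 7.1]
    - [[0, 0, 0], 7.1]
    - [[0, 0, 0], 7.1]

```text
time_s: 10.35
ee_pos: [0.5278, -0.0019, 0.2614]
ee_rot: [0.938, 0.347, -0.0, -0.0]
force: [0.6, -0.3, -0.2]
gripper_width: 0.996
```

Request:
apply_moves:
  plan:
    - [[0, 0, 20], 7.1]
    - [[0, 0, 20], 7.1]
    - [[0, 0, 20], 7.1]
    - [[0, 0, 20], 7.1]
    - [[0, 0, 20], 7.1]
    - [[0, 0, 0], 0]
    - [[0, 0, 0], 0]

```text
time_s: 10.93
ee_pos: [0.5271, -0.0017, 0.1608]
ee_rot: [0.999, 0.05, -0.001, -0.0]
force: [0.3, -0.7, -0.1]
gripper_width: 1.001
```

```bash
python3 - <<'E'
from h import *
print(go([.528,-.004,.049],1))
c=snap("wrist","6");c=dict(np.load("pics/wrist6.npz"));cv2.imwrite("pics/cw6.png",c["img"][:,:,::-1])
E
```

```text
(array([  0.9,   2.4, 111.8]), np.float64(4.7))
```

View pics/cw6.png

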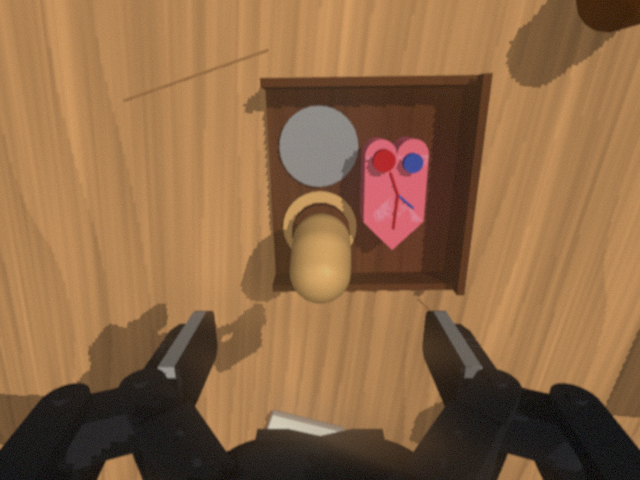

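The kidney appears as a symmetric bar at (321,265), in line with the fingers, so the yaw is right. I descend and grasp.

Request:
apply_moves:
  plan:
    - [[0.9, 2.4, 0], 1.5]
    - [[0, 0, 25], 0]
    - [[0, 0, 25], 0]
    - [[0, 0, 25], 0]
    - [[0, 0, 20], 0]
    - [[0, 0, 16], 0]
    - [[0, 0, 0], 0]
    - [[0, 0, 0], 0]

```text
time_s: 11.65
ee_pos: [0.5294, -0.0044, 0.051]
ee_rot: [0.999, 0.036, 0.0, 0.0]
force: [-0.3, 0.1, 0.1]
gripper_width: 1.003
```

Request:
apply_moves:
  plan:
    - [[0, 0, 0], 0]
    - [[0, 0, 0], 0]
    - [[0, 0, 0], 0]
    - [[0, 0, 0], 0]
    - [[0, 0, 0], 0]
    - [[0, 0, 0], 0]
    - [[0, 0, 0], 0]
    - [[0, 0, 0], 0]
  grip: 0.0

```text
time_s: 12.32
ee_pos: [0.5297, -0.0043, 0.0517]
ee_rot: [0.999, 0.036, 0.001, 0.0]
force: [-2.0, 1.0, 5.8]
gripper_width: 0.455
```

Request:
apply_moves:
  plan:
    - [[0, 0, -10], 0]
    - [[0, 0, -20], 0]
    - [[0, 0, -30], 0]
    - [[0, 0, -35], 0]
    - [[0, 0, 0], 0]
    - [[0, 0, 0], 0]

```text
time_s: 12.82
ee_pos: [0.5306, -0.0045, 0.1483]
ee_rot: [0.999, 0.036, 0.003, 0.001]
force: [-0.7, 0.1, -2.2]
gripper_width: 0.456
```

```bash
python3 - <<'E'
from h import *
s=status.read_state();print(s["wrist_torque"]);print(go([.4194,.3257+.002,.044]))
snap("scene","7");c=dict(np.load("pics/scene7.npz"));cv2.imwrite("pics/cs7.png",cv2.resize(c["img"][130:290,220:430,::-1],None,fx=3,fy=3))
E
```

```text
[-0.0013418  -0.06553019 -0.0063007 ]
(array([ -87.6, -339.5,  103.3]), 0)
```

View pics/cs7.png

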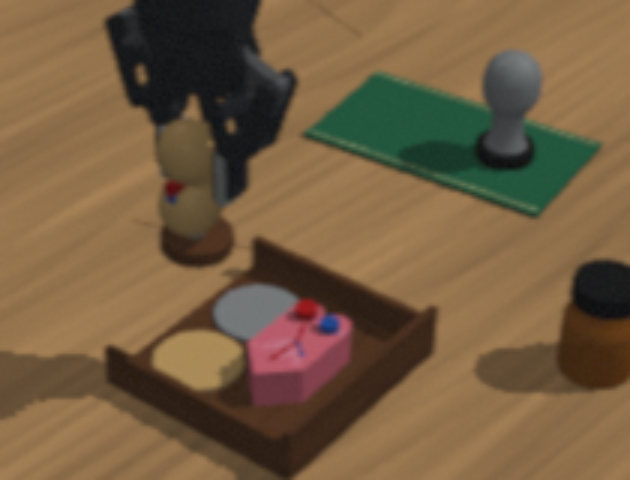

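The kidney is held upright, with both seats clear and the heart unmoved. Next, the near part of the mat.

Request:
apply_moves:
  plan:
    - [[-5, -18, 0], 0]
    - [[-10, -36, 0], 0]
    - [[-10, -36, 0], 0]
    - [[-10, -36, 0], 0]
    - [[-10, -36, 0], 0]
    - [[-10, -36, 0], 0]
    - [[-10, -36, 0], 0]
    - [[-10, -36, 0], 0]
    - [[-10, -36, 0], 0]
    - [[-8, -28, 0], 0]

```text
time_s: 13.7
ee_pos: [0.4096, 0.3241, 0.1438]
ee_rot: [0.999, 0.036, -0.002, 0.0]
force: [0.3, -0.2, -0.8]
gripper_width: 0.457
```

Request:
apply_moves:
  plan:
    - [[0, -5, 10], 0]
    - [[0, 0, 25], 0]
    - [[0, 0, 25], 0]
    - [[0, 0, 25], 0]
    - [[0, 0, 9], 0]
    - [[0, 0, 0], 0]
    - [[0, 0, 0], 0]

```text
time_s: 14.28
ee_pos: [0.4112, 0.3266, 0.0504]
ee_rot: [0.999, 0.036, -0.001, 0.001]
force: [0.1, -0.7, -1.1]
gripper_width: 0.458
```

```bash
python3 - <<'E'
from h import *
print(go([.413,.327,.0465]))
E
```

```text
(array([ 1.8, -0.3,  3.9]), 0)
```

Request:
apply_moves:
  plan:
    - [[0, 0, 1.5], 0]
    - [[0, 0, 1], 0]
    - [[0, 0, 1], 0]
    - [[0, 0, 0.5], 0]
    - [[0, 0, 0], 0]
    - [[0, 0, 0], 0]

```text
time_s: 14.78
ee_pos: [0.412, 0.3273, 0.0476]
ee_rot: [0.999, 0.036, 0.0, -0.0]
force: [-0.5, -0.3, -1.4]
gripper_width: 0.459
```

Request:
apply_moves:
  plan:
    - [[0, 0, 1], 0]
    - [[0, 0, 0.5], 0]
    - [[0, 0, 0], 0]
    - [[0, 0, 0], 0]

```text
time_s: 15.12
ee_pos: [0.412, 0.3274, 0.0464]
ee_rot: [0.999, 0.036, 0.0, -0.0]
force: [-1.3, -0.5, 4.3]
gripper_width: 0.454
```

Contact. I release and rise.

Request:
apply_moves:
  plan:
    - [[0, 0, 0], 0]
    - [[0, 0, 0], 0]
    - [[0, 0, 0], 0]
    - [[0, 0, 0], 0]
    - [[0, 0, 0], 0]
    - [[0, 0, -10], 0]
    - [[0, 0, -30], 0]
    - [[0, 0, -40], 0]
    - [[0, 0, -40], 0]
    - [[0, 0, 0], 0]
  grip: 1.0

```text
time_s: 15.95
ee_pos: [0.4161, 0.3296, 0.1746]
ee_rot: [0.999, 0.036, 0.007, -0.003]
force: [1.4, 1.5, 0.1]
gripper_width: 1.002
```

```bash
python3 - <<'E'
from h import *
c=snap("top","8");h=hsv(c);H,S,V=[h[...,k] for k in range(3)]
b=blob(((H>160)|(H<4))&(S>60)&(V>110),(260,210,330,250));print("heart",cv2.minAreaRect(ray(c,b[:,0],.034)[:,:2].astype(np.float32)))
b=blob((S<70)&(V>60)&(V<200),(255,235,299,285));e=cv2.fitEllipse(b);print("grey seat",e,ray(c,e[0],.009))
b=blob((H>12)&(H<28)&(S>60)&(V>130),(296,240,332,278));e=cv2.fitEllipse(b);print("tan seat",e,ray(c,e[0],.009))
print(go([.580,.035,.2],6.6))
cv2.imwrite("pics/ct8.png",cv2.resize(c["img"][190:350,80:350,::-1],None,fx=2.5,fy=2.5))
E
```

```text
heart ((0.5813064575195312, 0.029401766136288643), (0.04887310042977333, 0.08568084239959717), 6.616231918334961)
grey seat ((280.7769470214844, 261.1902770996094), (30.732563018798828, 31.387454986572266), 80.37838745117188) [[0.52097645 0.05772834 0.009     ]]
tan seat ((313.89532470703125, 258.59417724609375), (29.94175910949707, 31.266944885253906), 67.84207153320312) [[ 0.52779621 -0.00823817  0.009     ]]
(array([143.9, 304.9, -28.4]), np.float64(-2.5))
```

View pics/ct8.png

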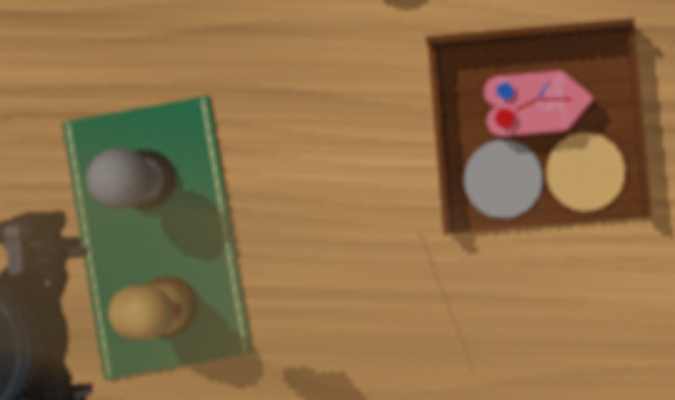

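Both models stand on the mat (crop (130,180) and (155,308)), and the heart is untouched. Now the heart, with the opening reduced to clear the back wall.

Request:
apply_moves:
  plan:
    - [[14.4, 30.5, -3], 0]
    - [[14.4, 30.5, -3], 0]
    - [[14.4, 30.5, -3], 0]
    - [[14.4, 30.5, -3], 0]
    - [[14.4, 30.5, -3], 0]
    - [[14.4, 30.5, -3], 0]
    - [[14.4, 30.5, -3], 0]
    - [[14.4, 30.5, -3], 0]
    - [[14.4, 30.5, -3], 0]
    - [[14.4, 30.5, 0], -2.5]
  grip: 0.76

```text
time_s: 16.83
ee_pos: [0.5777, 0.0318, 0.193]
ee_rot: [0.998, 0.058, -0.0, -0.0]
force: [1.3, 0.8, -0.5]
gripper_width: 0.757
```

Request:
apply_moves:
  plan:
    - [[0, 0, 40], 0]
    - [[0, 0, 40], 0]
    - [[0, 0, 30], 0]
    - [[0, 0, 20], 0]
    - [[0, 0, 0], 0]
    - [[0, 0, 0], 0]

```text
time_s: 17.33
ee_pos: [0.5761, 0.0336, 0.0617]
ee_rot: [0.998, 0.058, -0.002, -0.0]
force: [0.5, -0.2, 0.8]
gripper_width: 0.757
```

```bash
python3 - <<'E'
from h import *
print(go([.5806,.0354,.011],6.6))
snap("wrist","9")
E
```

```text
(array([ 4.8, -1.3, 50.7]), np.float64(0.0))
```

View pics/wrist9.png

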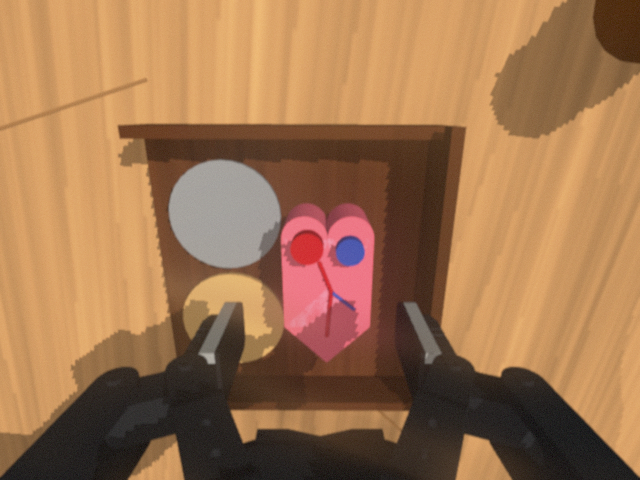

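The heart (328,290) is slightly right of the finger centre (320), which fits the computed +4.8 mm correction. I descend.

Request:
apply_moves:
  plan:
    - [[4.8, -1.3, 0], 0]
    - [[0, 0, 12], 0]
    - [[0, 0, 12], 0]
    - [[0, 0, 10], 0]
    - [[0, 0, 8], 0]
    - [[0, 0, 5], 0]
    - [[0, 0, 0], 0]
    - [[0, 0, 0], 0]

```text
time_s: 18.05
ee_pos: [0.5821, 0.0353, 0.016]
ee_rot: [0.998, 0.058, 0.0, 0.0]
force: [-0.2, 0.6, -0.5]
gripper_width: 0.761
```

Request:
apply_moves:
  plan:
    - [[-1, 0, 2], 0]
    - [[0, 0, 2], 0]
    - [[0, 0, 0], 0]
    - [[0, 0, 0], 0]

```text
time_s: 18.38
ee_pos: [0.581, 0.0351, 0.012]
ee_rot: [0.998, 0.058, 0.0, 0.0]
force: [1.4, 0.4, -0.9]
gripper_width: 0.756
```

Request:
apply_moves:
  plan:
    - [[0, 0, 0], 0]
    - [[0, 0, 0], 0]
    - [[0, 0, 0], 0]
    - [[0, 0, 0], 0]
    - [[0, 0, 0], 0]
    - [[0, 0, 0], 0]
    - [[0, 0, 0], 0]
  grip: 0.0

```text
time_s: 18.97
ee_pos: [0.5814, 0.0351, 0.0124]
ee_rot: [0.998, 0.058, 0.0, 0.0]
force: [-1.0, -0.3, 5.5]
gripper_width: 0.526
```

```bash
python3 - <<'E'
from h import *
c=dict(np.load("pics/top8.npz"));h=hsv(c);H,S,V=[h[...,k] for k in range(3)]
b=blob((S<60)&(V>150),(400,225,500,300));rr=cv2.minAreaRect(ray(c,b[:,0],.01)[:,:2].astype(np.float32));print("nest",rr)
w=dict(np.load("pics/wrist5.npz"));h=hsv(w);H,S,V=[h[...,k] for k in range(3)]
b=blob((S<80)&(V>110),(5,215,140,325));rr=cv2.minAreaRect(ray(w,b[:,0],.01)[:,:2].astype(np.float32));print("nest w5",rr)
print(status.read_state()["force"])
E
```

```text
nest ((0.5265514850616455, -0.27780041098594666), (0.11870166659355164, 0.08013733476400375), 78.1183853149414)
nest w5 ((0.5233765840530396, -0.2762199640274048), (0.12073035538196564, 0.08349186182022095), 78.17852020263672)
[-1.04225054 -0.30397685  5.464732  ]
```

Opening is 45 mm, so the heart is gripped. I lift it and go to the plate at (0.526,-0.2775), turning +18.4°.

Request:
apply_moves:
  plan:
    - [[0, 0, -10], 0]
    - [[0, 0, -25], 0]
    - [[0, 0, -30], 0]
    - [[0, 0, -25], 0]
    - [[-6, 20, 0], 0]
    - [[-11, 36, 0], 0]
    - [[-11, 36, 0], 0]
    - [[-11, 36, 0], 0]
    - [[-11, 36, 0], 0]
    - [[-11, 36, 0], 0]

```text
time_s: 19.8
ee_pos: [0.5424, -0.1718, 0.102]
ee_rot: [0.998, 0.058, -0.0, -0.0]
force: [-0.3, 1.0, -1.2]
gripper_width: 0.527
```

Request:
apply_moves:
  plan:
    - [[-11, 36, 0], 0]
    - [[-11, 36, 0], 0]
    - [[-8, 32, 0], 0]
    - [[0, 0, 0], 6.2]
    - [[0, 0, 0], 6.2]
    - [[0, 0, 0], 6]
    - [[0, 0, 0], 0]
    - [[0, 0, 0], 0]

```text
time_s: 20.47
ee_pos: [0.5252, -0.2771, 0.1018]
ee_rot: [0.995, -0.101, -0.0, -0.0]
force: [-0.1, 0.3, -1.4]
gripper_width: 0.524
```

```bash
python3 - <<'E'
from h import *
print(go([.526,-.2775,.0165],-11.8),tool()[0])
E
```

```text
(array([ 0.9,  0.3, 85.3]), np.float64(0.2)) [ 0.52523357 -0.27711982  0.10179168]
```

Request:
apply_moves:
  plan:
    - [[0.9, 0.3, 20], 0.2]
    - [[0, 0, 25], 0]
    - [[0, 0, 20], 0]
    - [[0, 0, 10], 0]
    - [[0, 0, 5], 0]
    - [[0, 0, 1.5], 0]
    - [[0, 0, 1.5], 0]
    - [[0, 0, 0], 0]
    - [[0, 0, 0], 0]

```text
time_s: 21.22
ee_pos: [0.5271, -0.2783, 0.02]
ee_rot: [0.995, -0.104, 0.001, 0.001]
force: [0.8, 0.6, -0.7]
gripper_width: 0.522
```

```bash
python3 - <<'E'
from h import *
print(go([.526,-.2775,.0165],-11.8),tool()[0])
c=snap("top","10");h=hsv(c);H,S,V=[h[...,k] for k in range(3)]
print(status.read_state()["force"])
E
```

```text
(array([-1.2, -0.5,  3.5]), np.float64(-0.2)) [ 0.5270928  -0.27827269  0.01999406]
[-0.91461701 -0.66887707 -0.33580241]
```

Request:
apply_moves:
  plan:
    - [[-0.5, 0, 1.5], 0]
    - [[0, 0, 1.5], 0]
    - [[0, 0, 0.7], 0]
    - [[0, 0, 0], 0]
    - [[0, 0, 0], 0]

```text
time_s: 21.68
ee_pos: [0.5262, -0.278, 0.0163]
ee_rot: [0.995, -0.104, 0.0, 0.0]
force: [-1.4, 1.0, 6.9]
gripper_width: 0.525
```

Contact force 6.9 N. I release (tips stay above the table beside the plate) and rise.

Request:
apply_moves:
  plan:
    - [[0, 0, 0], 0]
    - [[0, 0, 0], 0]
    - [[0, 0, 0], 0]
    - [[0, 0, 0], 0]
    - [[0, 0, 0], 0]
    - [[0, 0, -10], 0]
    - [[0, 0, -30], 0]
    - [[0, 0, -40], 0]
    - [[0, 0, -40], 0]
    - [[0, 0, -20], 0]
  grip: 0.85

```text
time_s: 22.52
ee_pos: [0.5276, -0.2789, 0.1611]
ee_rot: [0.995, -0.104, 0.003, 0.002]
force: [-0.3, -0.2, 0.3]
gripper_width: 0.849
```

Request:
apply_moves:
  plan:
    - [[-10, -38, 0], -3]
    - [[-10, -38, 0], -3]
    - [[0, -40, 0], -3]
    - [[0, -40, 0], -3]
    - [[0, -40, 0], -3]
    - [[0, -40, 0], 0]
    - [[0, -40, 0], 0]
    - [[0, -40, 0], 0]
    - [[0, -40, 0], 0]
    - [[0, 0, 0], 0]
  grip: 1.0

```text
time_s: 23.35
ee_pos: [0.5166, 0.0868, 0.156]
ee_rot: [1.0, 0.029, 0.0, -0.002]
force: [-0.4, -1.1, -0.5]
gripper_width: 0.996
```

```bash
python3 - <<'E'
from h import *
c=snap("top","11");h=hsv(c);H,S,V=[h[...,k] for k in range(3)]
b=blob(((H>160)|(H<4))&(S>75)&(V>110),(415,225,490,300));rr=cv2.minAreaRect(ray(c,b[:,0],.038)[:,:2].astype(np.float32));print("heart",rr)
a=np.radians(rr[2] if rr[1][1]>rr[1][0] else rr[2]-90);yd=np.array([-np.sin(a),np.cos(a)]);print("origin",np.array(rr[0])+.006*yd,"yaw",np.degrees(a))
k=snap("scene","11")
print("kidney foot proj",proj(k,[.412,.3235,.01]),"heart",proj(k,[.526,-.278,.03]))
cv2.imwrite("pics/cs11.png",np.vstack([cv2.resize(k["img"][130:210,315:435,::-1],(480,320)),cv2.resize(k["img"][280:350,120:225,::-1],(480,280))])[:600])
print(tool()[0],go([.414,.3278,.18],4))
b=blob((H>12)&(H<30)&(S>90)&(V>120)&(V<230),(110,290,165,335));print("kid",cv2.boundingRect(b))
E
```

```text
heart ((0.5265111327171326, -0.280551016330719), (0.08554220199584961, 0.04861832037568092), 76.90630340576172)
origin [ 0.5278704  -0.27470701] yaw -13.093696594238281
kidney foot proj [[350.71279605 166.69672858]] heart [[172.99685008 310.21128432]]
[0.51768056 0.0817607  0.15586642] (array([ -89.6, -251.5,  -24.3]), np.float64(-0.8))
kid (123, 303, 27, 23)
```

View pics/cs11.png

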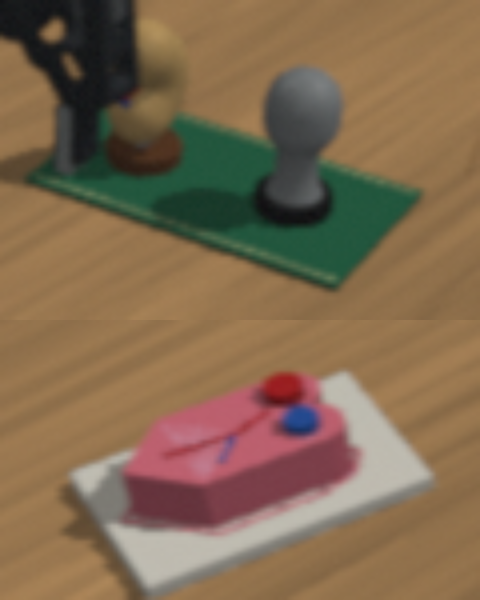

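The heart lies centred on the plate: origin about 3 mm from its centre, yaw about -13° against the plate's -11.8°. Both models still stand upright on the mat. Back to the kidney.

Request:
apply_moves:
  plan:
    - [[-11, -31, -3], 0]
    - [[-11, -31, -3], 0]
    - [[-11, -31, -3], 0]
    - [[-11, -31, -3], 0]
    - [[-11, -31, -3], 0]
    - [[-11, -31, -3], 0]
    - [[-11, -31, -3], 0]
    - [[-11, -31, -3], 0]
    - [[0, 0, 0], -0.8]
    - [[0, 0, 0], 0]

```text
time_s: 24.28
ee_pos: [0.4174, 0.3232, 0.1796]
ee_rot: [0.999, 0.034, 0.0, 0.0]
force: [-0.2, 0.2, 0.1]
gripper_width: 1.0
```

```bash
python3 - <<'E'
from h import *
c=snap("wrist","12");print(go([.412,.3274,.0464],4.1),proj(c,[[.412,.324,.004],[.412,.324,.08]]))
E
```

```text
(array([ -5.5,  -5.6, 133. ]), np.float64(-0.3)) [[313.34173279 211.14278298]
 [311.53613706 238.32533423]]
```

View pics/wrist12.png

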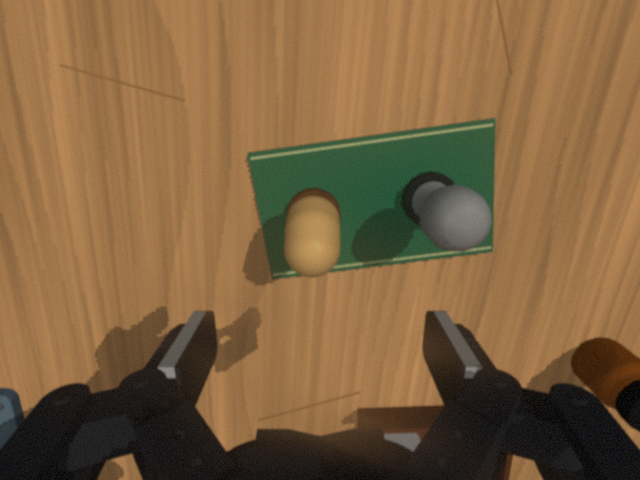

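The kidney at (313,235) agrees with the prediction, and the femur at (455,215) is clear of the right finger. I descend and grasp.

Request:
apply_moves:
  plan:
    - [[-5.5, -5.6, 0], -0.3]
    - [[0, 0, 30], 0]
    - [[0, 0, 35], 0]
    - [[0, 0, 30], 0]
    - [[0, 0, 25], 0]
    - [[0, 0, 10], 0]
    - [[0, 0, 2], 0]
    - [[0, 0, 0], 0]
    - [[0, 0, 0], 0]
  grip: 0.9

```text
time_s: 25.08
ee_pos: [0.4125, 0.3285, 0.0486]
ee_rot: [0.999, 0.035, 0.001, -0.0]
force: [0.4, 0.2, 0.3]
gripper_width: 0.902
```

Request:
apply_moves:
  plan:
    - [[0, 0, 0], 0]
    - [[0, 0, 0], 0]
    - [[0, 0, 0], 0]
    - [[0, 0, 0], 0]
    - [[0, 0, 0], 0]
    - [[0, 0, 0], 0]
    - [[0, 0, 0], 0]
    - [[0, 0, 0], 0]
  grip: 0.0

```text
time_s: 25.75
ee_pos: [0.4121, 0.329, 0.0486]
ee_rot: [0.999, 0.036, 0.001, -0.001]
force: [-0.4, -0.1, 6.5]
gripper_width: 0.455
```

Request:
apply_moves:
  plan:
    - [[0, 0, -10], 0]
    - [[0, 0, -25], 0]
    - [[0, 0, -30], 0]
    - [[0, 0, -35], 0]
    - [[0, 0, 0], 0]
    - [[0, 0, 0], 0]

```text
time_s: 26.25
ee_pos: [0.4124, 0.3292, 0.1499]
ee_rot: [0.999, 0.036, 0.002, -0.001]
force: [0.1, -0.0, -1.8]
gripper_width: 0.452
```

```bash
python3 - <<'E'
from h import *
print(go([.5293,-.0038,.0515],4.1))
E
```

```text
(array([ 92.1, 340.7,  98.2]), np.float64(0.0))
```

Request:
apply_moves:
  plan:
    - [[5, 18, 0], 0]
    - [[9.6, 36, 0], 0]
    - [[9.6, 36, 0], 0]
    - [[9.6, 36, 0], 0]
    - [[9.6, 36, 0], 0]
    - [[9.6, 36, 0], 0]
    - [[9.6, 36, 0], 0]
    - [[9.6, 36, 0], 0]
    - [[9.6, 36, 0], 0]
    - [[9.6, 33.6, 0], 0]

```text
time_s: 27.08
ee_pos: [0.5257, -0.0056, 0.1458]
ee_rot: [0.999, 0.036, -0.002, -0.0]
force: [0.3, -0.0, -0.7]
gripper_width: 0.453
```

Request:
apply_moves:
  plan:
    - [[0, 0, 0], 0]
    - [[0, 0, 30], 0]
    - [[0, 0, 30], 0]
    - [[0, 0, 20], 0]
    - [[0, 0, 5], 0]
    - [[0, 0, 0], 0]
    - [[0, 0, 0], 0]

```text
time_s: 27.67
ee_pos: [0.5265, -0.0034, 0.0622]
ee_rot: [0.999, 0.036, -0.0, -0.0]
force: [0.5, 0.1, -1.4]
gripper_width: 0.456
```

```bash
python3 - <<'E'
from h import *
print(go([.5293,-.0027,.0536],4.1),tool()[0])
c=snap("scene","13");cv2.imwrite("pics/cs13.png",cv2.resize(c["img"][190:290,245:375,::-1],None,fx=5,fy=5,interpolation=3))
print(proj(c,[[.528,-.008,.009],[.528+.031,-.008,.009],[.528,.023,.009],[.528,-.039,.009]]))
E
```

```text
(array([ 2.8, -0.5,  8.6]), np.float64(0.0)) [ 0.52654025 -0.00342729  0.06224713]
[[285.86660163 249.61995219]
 [296.55701612 256.6620496 ]
 [296.74693851 242.78041002]
 [274.65747231 256.6661782 ]]
```

Request:
apply_moves:
  plan:
    - [[2.3, 0, 3], 0]
    - [[0, 0, 2], 0]
    - [[0, 0, 1.5], 0]
    - [[0, 0, 0], 0]
    - [[0, 0, 0], 0]

```text
time_s: 28.13
ee_pos: [0.529, -0.0036, 0.0559]
ee_rot: [0.999, 0.036, 0.0, 0.0]
force: [-0.3, 0.3, -1.8]
gripper_width: 0.453
```

Request:
apply_moves:
  plan:
    - [[0, 0, 1], 0]
    - [[0, 0, 1], 0]
    - [[0, 0, 0], 0]
    - [[0, 0, 0], 0]

```text
time_s: 28.47
ee_pos: [0.5289, -0.0036, 0.0536]
ee_rot: [0.999, 0.036, -0.0, -0.0]
force: [-0.2, 0.2, -1.7]
gripper_width: 0.454
```

Request:
apply_moves:
  plan:
    - [[0, 0, 1], 0]
    - [[0, 0, 0], 0]
    - [[0, 0, 0], 0]

```text
time_s: 28.72
ee_pos: [0.5289, -0.0036, 0.0536]
ee_rot: [0.999, 0.036, 0.0, 0.0]
force: [-2.4, 0.1, 6.6]
gripper_width: 0.457
```

Contact as expected at 0.0536. I release, rise and head for the femur.

Request:
apply_moves:
  plan:
    - [[0, 0, 0], 0]
    - [[0, 0, 0], 0]
    - [[0, 0, 0], 0]
    - [[0, 0, 0], 0]
    - [[0, 0, 0], 0]
    - [[0, 0, -10], 0]
    - [[0, 0, -30], 0]
    - [[0, 0, -40], 0]
    - [[0, 0, -40], 0]
    - [[0, 0, 0], 0]
  grip: 1.0

```text
time_s: 29.55
ee_pos: [0.5337, -0.0045, 0.1815]
ee_rot: [0.999, 0.036, 0.007, 0.002]
force: [1.7, -0.1, 0.8]
gripper_width: 1.005
```

Request:
apply_moves:
  plan:
    - [[1, -20, 0], 0]
    - [[1, -36, 0], 0]
    - [[1, -36, 0], 0]
    - [[1, -36, 0], 0]
    - [[1, -36, 0], 0]
    - [[1, -36, 0], 0]
    - [[1, -36, 0], 0]
    - [[1, -36, 0], 0]
    - [[1, -36, 0], 0]
    - [[1, -36, 0], -2.5]

```text
time_s: 30.38
ee_pos: [0.5139, 0.3421, 0.1733]
ee_rot: [0.998, 0.058, 0.0, -0.0]
force: [0.1, -0.8, 0.3]
gripper_width: 1.001
```

```bash
python3 - <<'E'
from h import *
c=snap("top","14");h=hsv(c);H,S,V=[h[...,k] for k in range(3)]
b=blob((H>12)&(H<28)&(S>60)&(V>120),(296,240,332,278));print("tan+kidney blob",cv2.minEnclosingCircle(b),cv2.boundingRect(b))
# before
o=dict(np.load("pics/top0.npz"));h0=hsv(o);b=blob((h0[...,0]>12)&(h0[...,0]<28)&(h0[...,1]>60)&(h0[...,2]>120),(296,240,332,278));print("at start",cv2.boundingRect(b))
d=cv2.absdiff(c["img"],o["img"])[235:285,290:340].max(2);print("diff >40 px",(d>40).sum(),"kidney shift by phase corr",cv2.phaseCorrelate(np.float32(cv2.cvtColor(o["img"],7)[238:280,294:334]),np.float32(cv2.cvtColor(c["img"],7)[238:280,294:334])))
print(go([.5146,.3439,.0525],6.4),tool()[0])
E
```

```text
tan+kidney blob ((313.4371032714844, 258.14642333984375), 16.221986770629883) (298, 242, 31, 33)
at start (298, 244, 32, 31)
diff >40 px 371 kidney shift by phase corr ((-0.004127347310209473, 0.6684823709001506), 0.709289084010654)
(array([  0.8,   5.4, 120.8]), np.float64(0.6)) [0.51299942 0.3485341  0.17332782]
```

Request:
apply_moves:
  plan:
    - [[0.5, 0, 0], 0.4]
    - [[0, 0, 20], 0]
    - [[0, 0, 0], 0]
    - [[0, 0, 0], 0]

```text
time_s: 30.77
ee_pos: [0.514, 0.339, 0.1519]
ee_rot: [0.999, 0.054, -0.001, 0.001]
force: [0.3, 0.0, 0.2]
gripper_width: 0.997
```

```bash
python3 - <<'E'
from h import *
print(go([.5146,.3439,.0535],6.4),tool()[0])
c=snap("wrist","15");h=hsv(c);H,S,V=[h[...,k] for k in range(3)]
p=proj(c,[.5146,.3439,.073])[0];print("predicted ball centre",p)
u,v=p.astype(int);b=blob((S<60)&(V>60),(u-60,v-60,u+60,v+60));print(cv2.minEnclosingCircle(b))
k=snap("scene","15");cv2.imwrite("pics/k.png",k["img"][:,:,::-1])
hk=hsv(k);
s0=dict(np.load("pics/scene0.npz"));f=lambda c:(lambda h:blob((h[...,0]>12)&(h[...,0]<26)&(h[...,1]>70)&(h[...,2]>110),(268,205,302,262)))(hsv(c))
E
```

```text
(array([ 1.4, -4.9, 98.4]), np.float64(-0.2)) [0.51398614 0.33899418 0.15190931]
predicted ball centre [321.24020196 243.24220027]
((317.0, 239.09756469726562), 41.20700454711914)
```

Request:
apply_moves:
  plan:
    - [[0, -4.9, 0], 0]
    - [[0, 0, 25], 0]
    - [[0, 0, 30], 0]
    - [[0, 0, 25], 0]
    - [[0, 0, 14], 0]
    - [[0, 0, 4], 0]
    - [[0, 0, 0], 0]
    - [[0, 0, 0], 0]

```text
time_s: 31.53
ee_pos: [0.5152, 0.3455, 0.0559]
ee_rot: [0.999, 0.054, 0.001, -0.0]
force: [0.7, 0.5, 0.2]
gripper_width: 0.998
```

Request:
apply_moves:
  plan:
    - [[0, 0, 0], 0]
    - [[0, 0, 0], 0]
    - [[0, 0, 0], 0]
    - [[0, 0, 0], 0]
    - [[0, 0, 0], 0]
    - [[0, 0, 0], 0]
    - [[0, 0, 0], 0]
    - [[0, 0, 0], 0]
  grip: 0.0

```text
time_s: 32.2
ee_pos: [0.5147, 0.3455, 0.0562]
ee_rot: [0.999, 0.054, 0.001, -0.0]
force: [-2.0, -0.5, 5.9]
gripper_width: 0.516
```

```bash
python3 - <<'E'
from h import *
c=snap("wrist","16");h=hsv(c);H,S,V=[h[...,k] for k in range(3)]
w=dict(np.load("pics/wrist2.npz"));
for x in (w,c):
    g=(hsv(x)[...,1]<50)&(hsv(x)[...,2]>60);b=blob(g,(258,280,382,410));print(cv2.boundingRect(b),cv2.minEnclosingCircle(b))
E
```

```text
(260, 280, 121, 128) ((313.5, 333.7704772949219), 75.1500473022461)
(262, 280, 120, 122) ((318.4637756347656, 336.5208435058594), 65.18062591552734)
```

Request:
apply_moves:
  plan:
    - [[0, 0, -10], 0]
    - [[0, 0, -25], 0]
    - [[0, 0, -30], 0]
    - [[0, 0, -35], 0]
    - [[0, 0, 0], 0]
    - [[0, 0, 0], 0]

```text
time_s: 32.75
ee_pos: [0.5158, 0.3459, 0.1582]
ee_rot: [0.999, 0.054, 0.003, -0.001]
force: [-0.2, -0.6, -1.3]
gripper_width: 0.516
```

```bash
python3 - <<'E'
from h import *
print(go([.521,.0598,.0608],6.4),tool()[0])
E
```

```text
(array([-26.5, 285.2,  96.7]), np.float64(-0.2)) [0.51584503 0.34593937 0.15817693]
```

Request:
apply_moves:
  plan:
    - [[-2, 20, 0], 0]
    - [[-3, 35, 0], 0]
    - [[-3, 35, 0], 0]
    - [[-3, 35, 0], 0]
    - [[-3, 35, 0], 0]
    - [[-3, 35, 0], 0]
    - [[-3, 35, 0], 0]
    - [[-3, 35, 0], 0]
    - [[-3.5, 20, 0], 0]
    - [[0, 0, 0], 0]

```text
time_s: 33.58
ee_pos: [0.5178, 0.055, 0.1536]
ee_rot: [0.999, 0.052, -0.001, 0.001]
force: [1.0, 0.7, -1.9]
gripper_width: 0.511
```

Request:
apply_moves:
  plan:
    - [[0, 0, 20], 0]
    - [[0, 0, 30], 0]
    - [[0, 0, 25], 0]
    - [[0, 0, 10], 0]
    - [[0, 0, 0], 0]
    - [[0, 0, 0], 0]

```text
time_s: 34.08
ee_pos: [0.5184, 0.0594, 0.0694]
ee_rot: [0.999, 0.054, -0.001, -0.0]
force: [0.5, -0.6, 0.5]
gripper_width: 0.516
```

```bash
python3 - <<'E'
from h import *
print(go([.521,.0598,.0608],6.4),tool()[0])
E
```

```text
(array([ 2.7, -0.1,  8.6]), np.float64(-0.2)) [0.51837265 0.05941636 0.06940704]
```

Request:
apply_moves:
  plan:
    - [[2, 0, 3], 0]
    - [[0, 0, 2], 0]
    - [[0, 0, 1], 0]
    - [[0, 0, 0.5], 0]
    - [[0, 0, 0], 0]
    - [[0, 0, 0], 0]

```text
time_s: 34.58
ee_pos: [0.5209, 0.0592, 0.0635]
ee_rot: [0.999, 0.054, 0.0, 0.0]
force: [0.9, 0.5, -0.9]
gripper_width: 0.511
```

Request:
apply_moves:
  plan:
    - [[0, 0, 0.8], 0]
    - [[0, 0, 0], 0]
    - [[0, 0, 0], 0]

```text
time_s: 34.83
ee_pos: [0.5207, 0.0592, 0.0624]
ee_rot: [0.999, 0.054, -0.0, -0.0]
force: [0.5, -0.5, -2.0]
gripper_width: 0.513
```

Request:
apply_moves:
  plan:
    - [[0, 0, 1], 0]
    - [[0, 0, 0], 0]
    - [[0, 0, 0.8], 0]
    - [[0, 0, 0], 0]
    - [[0, 0, 0], 0]

```text
time_s: 35.25
ee_pos: [0.5209, 0.0591, 0.0613]
ee_rot: [0.999, 0.054, 0.0, 0.0]
force: [-0.9, -0.1, 4.7]
gripper_width: 0.512
```

Contact. I release, rise, and back off towards the robot's side for a clear view.

Request:
apply_moves:
  plan:
    - [[0, 0, 0], 0]
    - [[0, 0, 0], 0]
    - [[0, 0, 0], 0]
    - [[0, 0, 0], 0]
    - [[0, 0, 0], 0]
    - [[0, 0, -10], 0]
    - [[0, 0, -30], 0]
    - [[0, 0, -40], 0]
    - [[0, 0, -40], 0]
    - [[0, 0, -40], 0]
  grip: 1.0

```text
time_s: 36.08
ee_pos: [0.5202, 0.0593, 0.2229]
ee_rot: [0.999, 0.054, -0.0, -0.0]
force: [0.9, -0.3, 0.2]
gripper_width: 1.001
```

Request:
apply_moves:
  plan:
    - [[-25, -30, 0], 0]
    - [[-25, -30, 0], 0]
    - [[-25, -30, 0], 0]
    - [[-25, -30, 0], 0]
    - [[-25, -30, 0], 0]
    - [[0, -40, 0], 0]
    - [[0, -40, 0], 0]
    - [[0, 0, 0], 0]
    - [[0, 0, 0], 0]
    - [[0, 0, 0], 0]

```text
time_s: 36.92
ee_pos: [0.3713, 0.2741, 0.2209]
ee_rot: [0.998, 0.055, 0.0, 0.0]
force: [-0.8, 0.0, -1.0]
gripper_width: 0.999
```

```bash
python3 - <<'E'
from h import *
print(tool()[0])
t=snap("top","17");s=snap("scene","17");w=snap("wrist","17")
o=dict(np.load("pics/top0.npz"));os=dict(np.load("pics/scene0.npz"))
def fit(n,m,box):
    b=blob(m,box);return n,cv2.boundingRect(b),cv2.minEnclosingCircle(b)
for nm,c in (("start",o),("now",t)):
    h=hsv(c);H,S,V=[h[...,k] for k in range(3)]
    print(nm,fit("grey",(S<70)&(V>60)&(V<200),(255,235,299,285)),fit("tan",(H>12)&(H<28)&(S>60)&(V>130),(296,236,332,278)))
    print("  tooth",fit("",(S<70)&(V>140),(390,150,430,195))[1:],"jar",fit("",V<45,(195,135,240,180))[1:])
for nm,c in (("start",os),("now",s)):
    h=hsv(c);H,S,V=[h[...,k] for k in range(3)]
    dark=(V<50);print(nm,"blackfoot",fit("",(V<45)&(S<120),(290,220,325,246))[1])
    print("  woodfoot",fit("",(H<14)&(S>110)&(V>45)&(V<120),(268,238,302,256))[1],"kidney",fit("",(H>12)&(H<26)&(S>70)&(V>110),(270,208,300,250))[1],"ball",fit("",(S<70)&(V>60),(290,190,325,228))[1:],
     "red",np.argwhere(((H<5)|(H>172))[225:240,270:290]&(S>150)[225:240,270:290]).mean(0)+[225,270])
h=hsv(t);H,S,V=[h[...,k] for k in range(3)]
b=blob(((H>160)|(H<4))&(S>75)&(V>110),(415,225,490,300));print("heart",cv2.minAreaRect(ray(t,b[:,0],.038)[:,:2].astype(np.float32)))
E
```

```text
[0.3713427  0.27410773 0.22086019]
start ('grey', (265, 246, 32, 32), ((280.8740539550781, 261.156494140625), 15.980828285217285)) ('tan', (298, 244, 31, 31), ((313.80767822265625, 258.19232177734375), 15.910835266113281))
  tooth ((401, 163, 22, 22), ((411.5, 173.5), 12.90358829498291)) jar ((203, 145, 25, 24), ((215.11764526367188, 156.11764526367188), 12.370538711547852))
now ('grey', (265, 246, 32, 31), ((280.7654724121094, 261.02874755859375), 16.043140411376953)) ('tan', (298, 243, 31, 32), ((313.5, 258.0), 16.101341247558594))
  tooth ((401, 163, 22, 22), ((411.5, 173.5), 12.90358829498291)) jar ((204, 145, 24, 24), ((215.13636779785156, 156.22727966308594), 12.30224609375))
start blackfoot (297, 232, 14, 8)
  woodfoot (275, 242, 22, 14) kidney (270, 208, 30, 35) ball ((296, 196, 22, 32), ((307.0, 211.8225860595703), 16.320451736450195)) red [232.75   277.6875]
now blackfoot (297, 224, 19, 16)
  woodfoot (275, 242, 22, 14) kidney (270, 208, 29, 36) ball ((295, 195, 22, 24), ((304.78570556640625, 207.14285278320312), 12.302621841430664)) red [233.30769231 277.92307692]
heart ((0.5265111327171326, -0.280551016330719), (0.08554220199584961, 0.04861832037568092), 76.90630340576172)
```

```bash
python3 -c "
from station import close_job,status
print(status.read_state()['force'],status.read_state()['dq'].round(3));print(close_job())"
```

```text
[ 0.16300114 -0.61582155 -0.17983145] [-0.007  0.    -0.003  0.    -0.     0.001]
the job is handed in; nothing more can be done
None
```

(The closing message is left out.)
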